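# Roll a vial up the reader lane past the catch and read it

## Task

Log the red-capped sample vial in the two-lane vial reader: with the outside of the closed fingertips roll it up its sloped lane until it is past the sprung orange catch and against the stop, so that the catch keeps it from rolling back. Then press the white key on the reading head behind that same lane fully down and let it come up again. The vial is only pushed, never lifted or carried out of its lane; leave the blue-capped vial, the other key and the things round the reader alone.

Things in the scene. Friction and masses are not known exactly. Their poses are not given: they have to be found in the camera images.
- reader: vial reader, a white and grey desk instrument 140 mm wide and 196 mm long that stands fast on the desk: a sloped deck with two lanes in front, a white reading head (58 mm deep, its top 65 mm above the desk) behind their upper ends. Origin on the desk below the foot of the lanes; x level, towards the head; y to the left
- lanes: sloped deck. Origin at the foot midway between the lanes, level with the tops of their aluminium rails, 20 mm above the desk. x runs up the lanes (10 degrees above level), y to the left, z square to the rails. Lanes 59.4 mm wide, centres at y = +34 and -34 mm, between white walls 10 mm higher than the rails. A vial rolls on a rail 29 mm wide (top z = 0; floor beside it 3 mm lower)
- foot_left (a point): foot of the left lane, on its centre line at rail height. Here two white lugs, 8 mm high and 6 mm thick, stand at the two ends of the lying vial with their inner faces at this point's x in the frame of lanes; the 41 mm between them are open for a fingertip, and the deck ends 10 mm further down. A vial let go below the catch rolls back down to the lugs
- foot_right (a point): the same for the right lane
- stop_left (a point): foot of the stop of the left lane, on its centre line at rail height, 120 mm up the lane: a black bezel with the reading window, its face square to the lane, 23 mm high
- stop_right (a point): the same for the right lane
- red_vial_center (a point): centre of the red-capped vial (glass 18 mm across, cap 19 mm, 58 mm long, 20 to 40 g), on its axis, 9 mm above the rail; z points to the cap. At first it lies across one of the lanes (which one varies), cap to the right, against the foot lugs. Touching the stop it is at x = 111 mm in the frame of lanes; when let go it rolls back on the raised catch, to about 107.5 mm
- blue_vial_center (a point): the same for the blue-capped vial, which waits in the other lane and stays there
- catch_left (a joint): sprung catch of the left lane: two orange prongs, one near each wall (the 42 mm between them are free), hinged in the floor at x = 78 mm and sloping up the lane to tips at x = 99 mm, 6 mm above the rail. 0 = raised, 0.3 rad = pressed flat. A vial pushed up the lane presses it flat with well under 1 N; once the vial is past, it springs up behind it
- catch_right (a joint): the same for the right lane
- key_left (a joint): travel of the round white read key behind the left lane, m: 0 = up, 0.005 = fully down; it presses straight down, needs about 4 N to go fully down, and springs back
- key_right (a joint): the same for the key behind the right lane
- key_left_top (a point): centre of the top of the left read key (22 mm across, in a black ring 38 mm across), on top of the head, 78 mm above the desk
- key_right_top (a point): the same for the right read key
- objective_can: clear-topped objective canister, 39 mm across, 66 mm high, standing left of the reader; origin under its centre
- oil_bottle: small brown bottle with a black cap, 25 mm across, 56 mm high, standing right of the reader; origin under its centre
- small_case: closed dark brown wooden case 50 x 100 x 37 mm, lying right of the reader; origin under its centre
- red_vial: the red-capped vial; origin at the centre of its glass bottom, z axis towards the cap. It rolls freely when a fingertip behind it, near the middle of its length, pushes at or below its half height (tip 3 to 8 mm above the rail); pushed from higher up it is pressed down and may bind. Its ends slide along the slick lane walls with about 0.7 mm of play
There are look-alikes about, which are no part of the job. What is shaped like the red_vial but purple or turquoise is not meant.

How it is judged:
On the way, in this order (a step that is already met when the one before it is completed fails the run):
1. the red-capped vial lies at the stop in its lane, with the catch sprung up behind it (x of red_vial_center in the frame of lanes between 0.1055 and 0.113 m and z of red_vial_center in the frame of lanes between 0.0065 and 0.0115 m and (y of red_vial_center in the frame of lanes between 0.024 and 0.044 m or y of red_vial_center in the frame of lanes between -0.044 and -0.024 m) and angle between the z axis of red_vial_center and the y axis of lanes, either way round below 0.12 rad and ((y of red_vial_center in the frame of lanes above 0 m and value of joint catch_left below 0.08 rad) or (y of red_vial_center in the frame of lanes below 0 m and value of joint catch_right below 0.08 rad)) and contact force between the fingers and red_vial below 0.05 N), for 0.2 s.
2. the key behind the same lane is fully pressed (((y of red_vial_center in the frame of lanes above 0 m and value of joint key_left above 0.004 m) or (y of red_vial_center in the frame of lanes below 0 m and value of joint key_right above 0.004 m))), for 0.05 s.
At the end, for the whole second after the job is handed in: the red-capped vial lies across its lane between stop and raised catch (centre 105.5 to 113 mm up the lane, on the rail), at rest; both keys are up again; the blue-capped vial is within 12 mm of where it lay (x of red_vial_center in the frame of lanes between 0.1055 and 0.113 m and z of red_vial_center in the frame of lanes between 0.0065 and 0.0115 m and (y of red_vial_center in the frame of lanes between 0.024 and 0.044 m or y of red_vial_center in the frame of lanes between -0.044 and -0.024 m) and angle between the z axis of red_vial_center and the y axis of lanes, either way round below 0.12 rad and ((y of red_vial_center in the frame of lanes above 0 m and value of joint catch_left below 0.08 rad) or (y of red_vial_center in the frame of lanes below 0 m and value of joint catch_right below 0.08 rad)) and linear speed of red_vial below 0.01 m/s and distance of blue_vial_center from where it was at the start of the episode below 0.012 m and value of joint each of key_left, key_right below 0.001 m); the robot touches nothing.
It fails at once if the red-capped vial is lifted more than 6 mm off its rail or leaves its lane (z of red_vial_center in the frame of lanes above 0.0155 m or x of red_vial_center in the frame of lanes below -0.005 m or height (world z) of red_vial below 0.012 m).
It fails at once if a key is pressed before the vial is home, or the key of the other lane is pressed ((y of red_vial_center in the frame of lanes above 0 m and value of joint key_right above 0.0025 m) or (y of red_vial_center in the frame of lanes below 0 m and value of joint key_left above 0.0025 m) or (x of red_vial_center in the frame of lanes below 0.1 m and value of joint any of key_left, key_right above 0.0025 m)).
It fails at once if the blue-capped vial is moved more than 12 mm (distance of blue_vial_center from where it was at the start of the episode above 0.012 m).
It fails at once if the canister, the brown bottle or the small wooden case is moved more than 20 mm or tipped (distance of any of objective_can, oil_bottle, small_case from where it was at the start of the episode above 0.02 m or angle between any of objective_can, oil_bottle, small_case's own z axis and vertical above 0.4 rad).
It also fails if it takes over 43 s, if anything falls off the work surface, if the arm or the gripper's body presses on something with over 40 N, if the wrist force passes 120 N, or if a joint passes its speed limit or range.

## Robot

A 6-joint arm with a two-finger parallel gripper is mounted at the origin on a cart in front of the work surface, level with it; the furniture and walls round the work are solid. World frame = base frame: x ahead of the robot, y to its left, z up, the work surface at z = 0. Lengths are in m, angles in rad, forces in N, time in s.
With the tool pointing down it reaches from about 0.375 to 0.975 m from the base axis. Payload 3.8 kg.
Tool frame: the origin (TCP) lies on the centre line of the jaws, within the pads' length; the fingertips stand 8 mm ahead of it and the grasp point (between the pads) lies 11 mm behind it; z points along the fingers, y is the direction in which the jaws open and shut (so a half turn about z gives the same grasp; the last joint's range is limited). The gripper opens to 85 mm and grips with 20 to 120 N. Pads are 22 mm wide; open, the fingers measure 114 mm over their backs; the gripper's body (76 mm by 85 mm) begins 54 mm behind the grasp point. The pads swing forward as they close: fully open they stand 13 mm farther back than shut.
Start: joints at [1.244, 0.264, 1.604, -0, 1.274, -0.037], TCP at [0.193, 0.647, 0.239] pointing down, gripper open.
Joint ranges: [-2.63, 2.63], [-0.94, 2.18], [0.31, 2.57], [-1.31, 4.45], [0, 2.66], [-2.55, 2.55]. Speed limits (rad/s): [2.57, 2.57, 3.14, 3.14, 3.14, 3.14].

## Interface

Orientations are given as a rotation vector (axis times angle).
In Python, from workcell import * gives the robot as it stands.
- The arm moves only by the tool play_rows, never from a script. Its arguments are lists of equal length, an entry for each row: "slide": the shift along the tool's x, y, z in cm, a list of three; "delta_rot": the turn, a rotation vector about the tool's x, y, z in rad, a list of three. In form: {"slide": [[x, y, z], ...], "delta_rot": [[wx, wy, wz], ...]}. A call has 1 to 12 rows; each row is the pose to reach, as a shift and turn from the pose measured when the call began, along the tool's axes at that moment; what a row does not reach only later rows make up. A row lasts 1/12 s, in which the tool goes at most 41.7 mm and 7.16 degrees, less where a joint would pass 70% of its speed; a pose out of reach is approached as far as the arm can. A call with a gripper value outside its range is refused whole. "hand" is the opening, from 0 (shut) to 1 (fully open), set as the call begins (left out, the last holds). The fingers move at their own pace and stop on an object; "force" is the grip in N (left out, the last holds). Time passes only in rows, so rows that repeat a pose let the fingers close. It gives the time, the measured TCP pose, the force and the opening at its end, in the units of the state.
- read_state(): the state, without advancing time (a new reading comes with each control period).
- read_camera(name): name is "scene" or "top" or "wrist"; returns a dict with "image" (480x640x3 uint8, red, green, blue), "depth" (480x640 float32, m along the optical axis (not along the pixel's ray), 0 where there is no reading), "fovy" (degrees; the focal length in pixels is half the picture's height over the tangent of half this angle, whatever the lens; pixels are square), "cx", "cy" (the principal point, pixels), "world_from_camera" (4x4, takes a point from camera to world coordinates); the wrist camera has in their place "hand_eye" (4x4, takes a point from camera to tool coordinates, whose origin is the TCP and whose axes are the flange's). Camera axes: x right, y up, looking along -z (the intrinsics and any distortion apply to the point x, -y, -z); pixel columns grow to the right and rows downward; lengths in m; the calibration is good to about 2 mm. A picture is of the moment at which its call begins: read the wrist's pose just before it.
- finish_job(): hands the job in, once; it reports no verdict.
Trained networks look in a picture, given as the dict that the camera call returned (one of the last four; its "shot" number tells which), for a name from the list of things; names that differ only in an ending like _2 or _b are one class to them, and where a whole thing is asked for, a point or a joint stands for the part that bears it (a point fixed in the world has none). Each returns a list of dicts, best first, with "conf" (0 to 1); they miss things now and then, are a little off and sometimes report something else, mostly with a low value. They report only what shows in the picture. A call takes as long as a camera call. They do not tell look-alikes from the thing itself.
- spot_in(target, picture): "bbox" ([centre column, centre row, width, height] in pixels, round what is visible of it).
- landmark_of(target, picture): "at" ([column, row] in pixels: a listed point, or the origin of a listed thing).
The state is a dict: "time": time; "q": joint angles; "joint_vel": joint speeds; "joint_torque": joint torques, N m; "tool_pos": TCP position; "tcp_rot": TCP orientation; "wrist_force": force on the tool from outside, world axes, zero at the start; "torque": the same for the moment, N m; "width": opening from 0.0 (shut) to 1.0 (fully open).
Only numpy, scipy, OpenCV 4.12 (cv2) and the standard library are available. Lean on these libraries where they do the work, as an engineer would, in place of code of your own. Each camera call takes 0.05 s, during which the arm holds its last target.

## Working session

There is one attempt and no reset: what is moved stays moved. The work goes in short steps, Python scripts to look and compute and a tool call to move; the robot and the scene stay as the last step left them, time stands still between calls to the robot, and variables do not carry over. Pictures are saved under pics/ and viewed, and the job is handed in when it is done.

Besides the shell and the picture viewer there is one more tool, called by a JSON object that holds its "name" and its "arguments". play_rows: Moves the arm, as the interface text tells. Its arguments: {"type":"object","properties":{"slide":{"type":"array"},"delta_rot":{"type":"array"},"hand":{"type":"number"},"force":{"type":"number"}},"required":["slide","delta_rot"]}

```bash
mkdir -p pics; ls; cat > h.py <<'E'
from workcell import *
import numpy as np, cv2
from scipy.spatial.transform import Rotation as R
def save(p,name,crop=None,scale=1):
    im=p["image"][:,:,::-1]
    if crop: x0,y0,x1,y1=crop; im=im[y0:y1,x0:x1]
    if scale!=1: im=cv2.resize(im,None,fx=scale,fy=scale,interpolation=cv2.INTER_CUBIC)
    cv2.imwrite("pics/"+name,im)
def ray(p,u,v,T):
    f=240/np.tan(np.radians(p["fovy"])/2)
    d=np.array([(u-p["cx"])/f,-(v-p["cy"])/f,-1.0])
    return T[:3,3],T[:3,:3]@d
def at_z(p,u,v,z,T=None):
    T=p["world_from_camera"] if T is None else T
    o,d=ray(p,u,v,T); return o+d*(z-o[2])/d[2]
def by_depth(p,u,v,T=None):
    T=p["world_from_camera"] if T is None else T
    u0,v0=int(round(u)),int(round(v)); w=p["depth"][v0-1:v0+2,u0-1:u0+2]; w=w[w>0]
    if not len(w): return None
    o,d=ray(p,u,v,T); return o+d*np.median(w)
def toolT(s):
    T=np.eye(4);T[:3,:3]=R.from_rotvec(s["tcp_rot"]).as_matrix();T[:3,3]=s["tool_pos"];return T
np.set_printoptions(precision=4,suppress=True)
E
python3 - <<'E'
from h import *
s=read_state();print(s)
for n in("scene","top"):
    p=read_camera(n);save(p,n+"0.png");print(n,{k:p[k] for k in p if k not in("image","depth")})
    for t in("red_vial_center","blue_vial_center","foot_left","foot_right","stop_left","stop_right","key_left_top","key_right_top","reader","lanes","objective_can","oil_bottle","small_case"):
        for r in landmark_of(t,p)[:2]:
            print(t,np.array(r["at"]),round(r["conf"],2),by_depth(p,*r["at"]) if 0<r["at"][0]<638 and 0<r["at"][1]<478 else "")
E
```

```text
pics
{'time': 0.0, 'q': array([ 1.2441,  0.2648,  1.6054, -0.    ,  1.2737, -0.0369]), 'joint_vel': array([-0.0008, -0.0014, -0.0006, -0.0015, -0.0011,  0.0006]), 'joint_torque': array([  0.0021, -51.5104, -36.7323,  -0.0001,   0.013 ,  -0.    ]), 'tool_pos': array([0.1927, 0.6462, 0.2379]), 'tcp_rot': array([-0.4536, -3.1083,  0.0035]), 'wrist_force': array([0.5968, 0.0758, 0.0891]), 'torque': array([-0.0107, -0.0091,  0.0346]), 'width': 0.999999068807352}
scene {'fovy': 45.02786728898644, 'cx': 326.4208382042545, 'cy': 240.48507705499145, 'world_from_camera': array([[-0.4571,  0.5663, -0.6858, -0.0505],
       [-0.8892, -0.274 ,  0.3665,  0.3463],
       [ 0.0196,  0.7773,  0.6288,  0.6304],
       [ 0.    ,  0.    ,  0.    ,  1.    ]]), 'shot': 1}
red_vial_center [292.3 294.9] 0.89 [0.505  0.1035 0.0383]
red_vial_center [213.9 332.7] 0.86 [0.5059 0.2244 0.0155]
blue_vial_center [331.8 277. ] 0.87 [0.5147 0.0335 0.0374]
foot_left [298.7 300.4] 0.81 [0.5031 0.0943 0.0247]
foot_left [335.4 226.8] 0.41 [ 0.639  -0.039   0.0225]
foot_right [218.1 292.2] 0.69 [0.58   0.1927 0.0164]
foot
[... 1098 characters left out ...]
1 0.0378]
blue_vial_center [323.4 274.5] 0.2 [0.4994 0.0573 0.0296]
foot_left [301.3 268.5] 0.73 [0.5093 0.0976 0.0391]
foot_right [345.5 269. ] 0.79 [0.5108 0.0165 0.0202]
stop_left [296.6 210.5] 0.83 [0.6168 0.1081 0.0416]
stop_right [330.9 203.2] 0.9 [0.6264 0.0444 0.0618]
key_left_top [295.7 187.1] 0.69 [0.6515 0.1072 0.0788]
reader [323.4 271.3] 0.95 [0.5053 0.0574 0.0299]
lanes [322.7 271.4] 0.78 [0.5051 0.0586 0.0299]
objective_can [259.5 229.5] 0.66 [0.5804 0.1759 0.0427]
oil_bottle [382.2 253.6] 0.73 [ 0.5374 -0.0495  0.0447]
oil_bottle [328. 180.] 0.62 [0.6649 0.0497 0.0783]
small_case [382.8 191. ] 0.55 [ 0.6557 -0.0517  0.0376]
small_case [301.9 271.2] 0.53 [0.5044 0.0965 0.0383]
```

View pics/scene0.png

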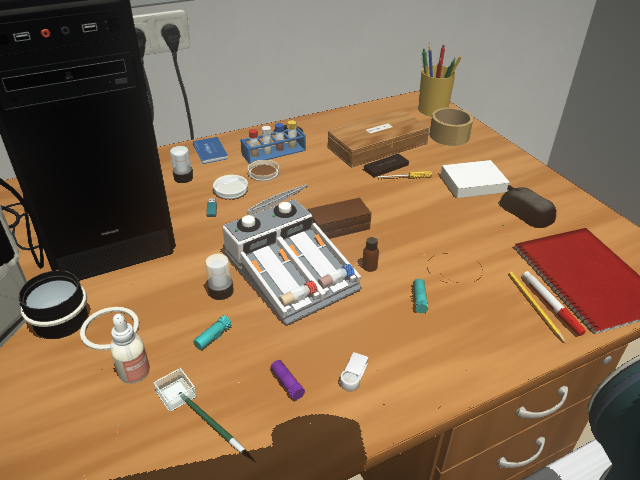

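View pics/top0.png

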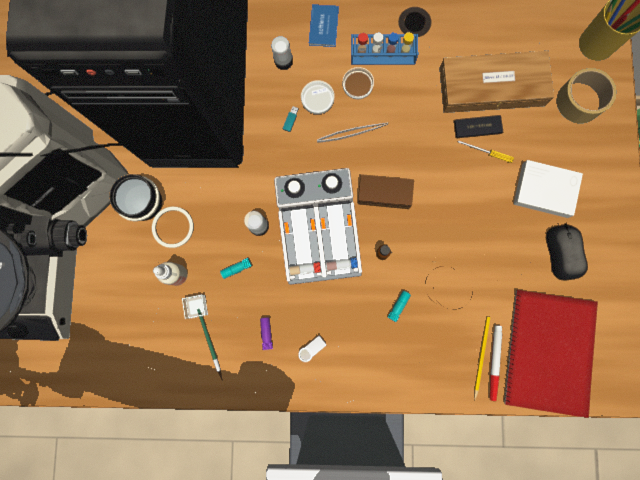

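```bash
python3 - <<'E'
import cv2
im=cv2.imread("pics/scene0.png")[190:350,180:400]
cv2.imwrite("pics/scene0c.png",cv2.resize(im,None,fx=3.6,fy=3.6,interpolation=cv2.INTER_CUBIC))
im=cv2.imread("pics/top0.png")[150:350,220:420]
cv2.imwrite("pics/top0c.png",cv2.resize(im,None,fx=3,fy=3,interpolation=cv2.INTER_CUBIC))
E
```

```text
(no output)
```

View pics/scene0c.png

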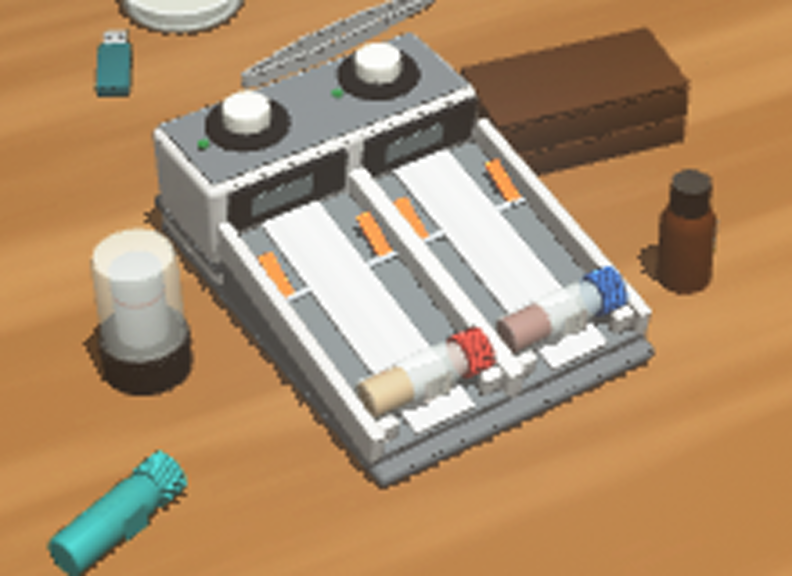

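View pics/top0c.png

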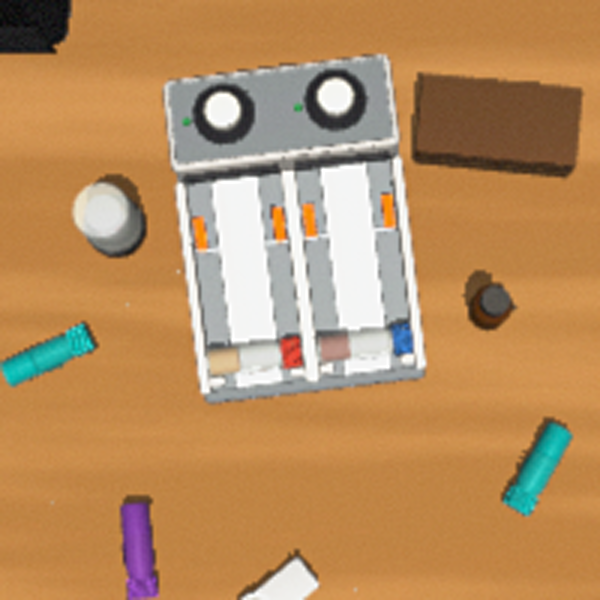

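The red-capped vial (scene ~(292,295), top ~(303,268)) lies in the left lane. It has a glass body, and its cap points right at scene (311,289). The turquoise look-alikes at scene (213,333) and (420,295) and the purple one at (287,380) lie on the desk and are not meant. The blue-capped vial is in the right lane at scene (332,277). Next I fit the reader pose from both pictures.

```bash
cat > fit.py <<'E'
from h import *
from scipy.optimize import least_squares
c,s=np.cos(np.radians(10)),np.sin(np.radians(10))
def lane2reader(x,y,z): return np.array([x*c-z*s, y, 0.020+x*s+z*c])
def world(pose,P): # P in reader
    x,y,a=pose; return np.array([x+np.cos(a)*P[0]-np.sin(a)*P[1], y+np.sin(a)*P[0]+np.cos(a)*P[1], P[2]])
def tgt(pose,lp): return world(pose,lane2reader(*lp))
E
python3 - <<'E'
from fit import *
obs=[]
P={"red_vial_center":lane2reader(.009,.034,.009),"blue_vial_center":lane2reader(.009,-.034,.009),
"foot_left":lane2reader(0,.034,0),"foot_right":lane2reader(0,-.034,0),"stop_left":lane2reader(.12,.034,0),"stop_right":lane2reader(.12,-.034,0),"reader":np.zeros(3),"lanes":lane2reader(0,0,0)}
for n in("top","scene"):
    p=read_camera(n)
    for t in list(P)+["key_left_top","key_right_top"]:
        r=landmark_of(t,p)
        if r and r[0]["conf"]>.25: 
            z=.078 if t[:3]=="key" else P[t][2]
            w=at_z(p,*r[0]["at"],z); obs.append((n,t,w,r[0]["conf"])); print(n,t,np.array(r[0]["at"]),w,round(r[0]["conf"],2))
def pt(v,t):
    if t[:3]=="key": return world(v[:3],np.array([v[3],.034 if "left" in t else -.034,.078]))
    return world(v[:3],P[t])
for cams in(("top",),("scene",),("top","scene")):
    O=[o for o in obs if o[0] in cams]
    f=least_squares(lambda v:np.concatenate([((pt(v,t)-w)[:2])*cf for n,t,w,cf in O]),[.5,.06,.13,.155],loss="soft_l1",f_scale=.003)
    print(cams,f.x)
    for n,t,w,cf in O: print("  ",n,t,(pt(f.x,t)-w)[:2]*1000)
E
```

```text
top red_vial_center [266.4 334.8] [0.3884 0.1597 0.0304] 0.68
top blue_vial_center [338.4 265.9] [0.5155 0.0298 0.0304] 0.74
top foot_left [302.4 272. ] [0.5044 0.0969 0.02  ] 0.81
top foot_right [341.9 269.8] [0.5092 0.0232 0.02  ] 0.92
top stop_left [292.9 207.1] [0.6234 0.1152 0.0408] 0.68
top stop_right [332.6 204.2] [0.6293 0.0415 0.0408] 0.7
top lanes [321.9 271. ] [0.5066 0.0605 0.02  ] 0.81
top key_left_top [294.7 187.8] [0.6504 0.1091 0.078 ] 0.5
top key_right_top [328.2 179.9] [0.6652 0.0494 0.078 ] 0.47
scene red_vial_center [420.  297.1] [ 0.4254 -0.067   0.0304] 0.89
scene blue_vial_center [334.2 278.3] [0.5171 0.0279 0.0304] 0.68
scene foot_left [299.8 302.5] [0.5027 0.0927 0.02  ] 0.76
scene foot_right [339.1 283.9] [0.5125 0.0215 0.02  ] 0.94
scene stop_left [254.7 245.6] [0.6308 0.1117 0.0408] 0.73
scene stop_right [296.1 233.1] [0.6314 0.0388 0.0408] 0.81
scene reader [319.2 299.7] [0.5132 0.0551 0.    ] 0.69
scene lanes [318.6 291.3] [0.5118 0.0571 0.02  ] 0.9
scene key_left_top [249.8 218.2] [0.6549 0.1082 0.078 ] 0.62
scene key_right_top [283.5 207.1] [0.6594 0.0
[... 877 characters left out ...]
enter [121.7616 -66.2219]
   top blue_vial_center [ 3.8214 -3.6893]
   top foot_left [-1.4552 -4.4018]
   top foot_right [2.8581 1.9364]
   top stop_left [-3.3268 -6.7788]
   top stop_right [-0.0972 -0.4748]
   top lanes [ 0.8911 -1.665 ]
   top key_left_top [2.3524 3.7661]
   top key_right_top [-3.2498 -3.9045]
   scene red_vial_center [ 84.7567 160.4637]
   scene blue_vial_center [ 2.2018 -1.8434]
   scene foot_left [ 0.2118 -0.2378]
   scene foot_right [-0.405  3.571]
   scene stop_left [-10.8083  -3.3472]
   scene stop_right [-2.1719  2.2438]
   scene reader [-5.7034  3.6999]
   scene lanes [-4.2372  1.6857]
   scene key_left_top [-2.1617  4.6959]
   scene key_right_top [ 2.5315 -2.3686]
```

```bash
cat >> fit.py <<'E'
POSE=[.5075,.0588,.1351]
def plan(tcp,yaw,tilt,s=None):
    """tool z = down, tilted so that tool z is square to rails if tilt=10deg; tool x = down the lane"""
    s=s or read_state(); T=toolT(s)
    ca,sa=np.cos(yaw),np.sin(yaw)
    lx=np.array([ca,sa,0]);up=np.array([0,0,1.])
    X=lx*np.cos(tilt)+up*np.sin(tilt); Z=-(-lx*np.sin(tilt)+up*np.cos(tilt))
    X=-X; Y=np.cross(Z,X); G=np.stack([X,Y,Z],1)
    sl=T[:3,:3].T@(np.array(tcp)-T[:3,3])*100; rv=R.from_matrix(T[:3,:3].T@G).as_rotvec()
    print("slide cm",sl,"rot",rv,"deg",np.degrees(np.linalg.norm(rv)))
    return sl,rv
E
python3 - <<'E'
from fit import *
p=read_camera("wrist");print(p["hand_eye"],p["fovy"],p["cx"],p["cy"])
t=tgt(POSE,(-.03,.034,0));t[2]=.22;print(t)
plan(t,POSE[2],0)
print(toolT(read_state()))
E
```

```text
[[-0.0002  0.9554  0.2954  0.0753]
 [ 1.      0.0001  0.0004 -0.0007]
 [ 0.0004  0.2954 -0.9554 -0.1348]
 [ 0.      0.      0.      1.    ]] 66.37185103023405 324.342876187697 234.03352518736907
[0.4736 0.0885 0.22  ]
slide cm [-42.8588 -45.4818   1.9289] rot [-0.      0.     -0.4249] deg 24.344920057956532
[[-0.9583  0.2858  0.      0.1929]
 [ 0.2858  0.9583 -0.      0.6468]
 [-0.     -0.     -1.      0.2393]
 [ 0.      0.      0.      1.    ]]
```

{"name": "play_rows", "arguments": {"slide": [[-2.4, -3.6, 0], [-4.8, -7.2, 0], [-7.2, -10.8, 0], [-9.6, -14.4, 0], [-12, -18, 0], [-14.4, -21.5, 0], [-17.5, -24.2, 0.3], [-20.6, -26.9, 0.5], [-23.8, -29.6, 0.7], [-27, -32.2, 1], [-30.2, -34.9, 1.2], [-33.4, -37.6, 1.4]], "delta_rot": [[0, 0, 0], [0, 0, 0], [0, 0, 0], [0, 0, -0.05], [0, 0, -0.1], [0, 0, -0.15], [0, 0, -0.2], [0, 0, -0.25], [0, 0, -0.3], [0, 0, -0.35], [0, 0, -0.4], [0, 0, -0.425]], "hand": 0}}

```text
time: 3.55
tool_pos: [0.4019, 0.1959, 0.2261]
tcp_rot: [-0.216, 3.133, 0.001]
wrist_force: [1.0, 1.0, 0.1]
width: -0.0
```

```bash
python3 - <<'E'
from fit import *
t=tgt(POSE,(-.03,.034,0));t[2]=.22
plan(t,POSE[2],0)
print(read_state()["tool_pos"])
E
```

```text
slide cm [ -5.635  -11.6276   0.6096] rot [0.0004 0.0014 0.0026] deg 0.17246393901555274
[0.4019 0.1959 0.2261]
```

{"name": "play_rows", "arguments": {"slide": [[-1.4, -2.9, 0.2], [-2.8, -5.8, 0.3], [-4.2, -8.7, 0.5], [-5.2, -10.8, 0.6], [-5.6, -11.6, 0.6], [-5.6, -11.6, 0.6]], "delta_rot": [[0, 0, 0], [0, 0, 0], [0, 0, 0], [0, 0, 0], [0, 0, 0], [0, 0, 0]]}}

```text
time: 4.05
tool_pos: [0.4742, 0.0873, 0.2202]
tcp_rot: [-0.211, 3.133, 0.001]
wrist_force: [-0.1, -0.2, 0.4]
width: 0.004
```

```bash
python3 - <<'E'
from fit import *
s=read_state();p=read_camera("wrist");T=toolT(s)@p["hand_eye"]
save(p,"w1.png");np.savez("w1.npz",img=p["image"],depth=p["depth"],T=T,k=[p["fovy"],p["cx"],p["cy"]])
print(s["tool_pos"],s["tcp_rot"])
f=240/np.tan(np.radians(p["fovy"])/2)
im=p["image"].copy()
def proj(w):
    q=np.linalg.inv(T)@np.append(w,1); return p["cx"]+f*q[0]/-q[2], p["cy"]-f*q[1]/-q[2]
for l in [(0,.034,0),(0,-.034,0),(.12,.034,0),(.12,-.034,0),(.009,.034,.009),(0,0,.01),(.12,0,.01)]:
    u,v=proj(tgt(POSE,l)); cv2.circle(im,(int(round(u)),int(round(v))),2,(255,0,255),-1)
cv2.imwrite("pics/w1o.png",cv2.resize(im[:,:,::-1],None,fx=1.25,fy=1.25))
for t in("red_vial_center","foot_left","foot_right","stop_left","stop_right","key_left_top","key_right_top","lanes"):
    for r in landmark_of(t,p)[:1]: print(t,r["at"],round(r["conf"],2))
E
```

```text
[0.4742 0.0873 0.2202] [-0.2112  3.1328  0.0006]
red_vial_center [455.1, 259.4] 0.86
foot_left [323.9, 234.7] 0.74
foot_right [252.7, 234.8] 0.67
stop_right [256.9, 355.5] 0.71
key_left_top [323.3, 411.6] 0.68
lanes [290.3, 239.8] 0.77
```

View pics/w1o.png

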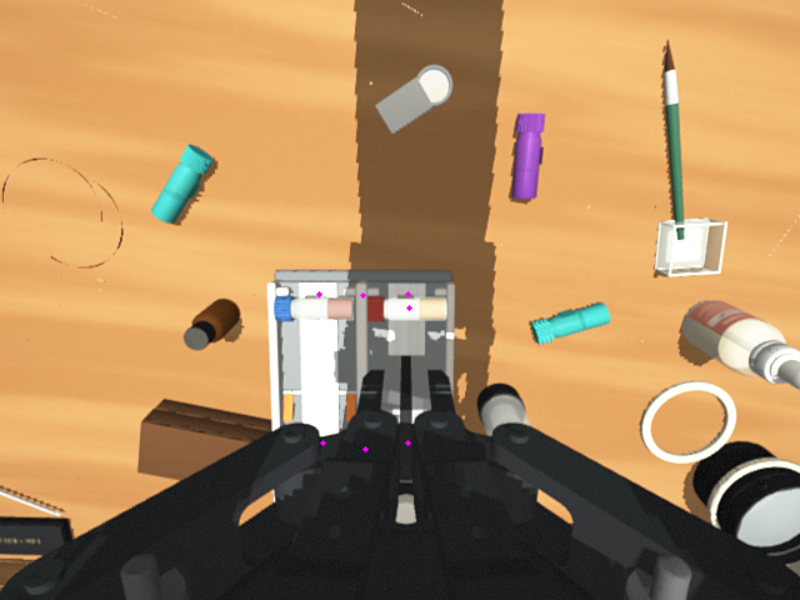

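```bash
python3 - <<'E'
from fit import *
d=np.load("w1.npz");im=d["img"][205:355,200:380,::-1]
cv2.imwrite("pics/w1c.png",cv2.resize(im,None,fx=4,fy=4,interpolation=cv2.INTER_CUBIC))
T=d["T"];dep=d["depth"];p={"fovy":d["k"][0],"cx":d["k"][1],"cy":d["k"][2],"depth":dep}
Tt=toolT(read_state());
for v in(300,310,320,330,340):
    for u in(295,300,310,318,324,330,340,350,355):
        w=by_depth(p,u,v,T)
        if w is not None: print((u,v),(np.linalg.inv(Tt)@np.append(w,1))[:3]*1000,end=" ")
    print()
E
```

```text
(295, 300) [  6.1924 -14.8112  -2.4297] (300, 300) [  6.1363 -12.8192  -2.3385] (310, 300) [ 10.4824  -8.4259 -10.773 ] (318, 300) [ 10.29    -5.4371 -10.4269] (324, 300) [ 10.1498  -3.1846 -10.1753] (330, 300) [ 10.1222  -0.926  -10.1414] (340, 300) [ 10.1218   2.837  -10.1727] (350, 300) [ 6.0012  7.1885 -2.2489] (355, 300) [ 6.1179  9.1681 -2.4912] 
(295, 310) [  5.8545 -14.2421  -9.9295] (300, 310) [  5.796  -12.3465  -9.8385] (310, 310) [ 10.4591  -8.1384 -18.3299] (318, 310) [ 10.1151  -5.3128 -17.7284] (324, 310) [ 10.1364  -3.1722 -17.7843] (330, 310) [ 10.1706  -1.034  -17.8634] (340, 310) [ 10.0059   2.541  -17.5932] (350, 310) [  6.2421   6.62   -10.7994] (355, 310) [  5.978    8.5507 -10.3358] 
(295, 320) [  6.0162 -13.6503 -17.5404] (300, 320) [  6.1776 -11.8246 -17.8296] (310, 320) [ 10.3286  -7.8885 -24.9459] (318, 320) [ 10.1983  -5.1909 -24.7437] (324, 320) [ 10.208   -3.1603 -24.7755] (330, 320) [ 10.269   -1.1322 -24.8946] (340, 320) [ 10.0195   2.2647 -24.4942] (350, 320) [  6.1729   6.1484 -17.956 ] (355, 320) [  6.032    7.9651 -17.7291] 
(295, 330) [ 12.3545 -12.171  -34.3759] (300, 330) [ 12.4803 -10.5958 -34.5896] (310, 330) [ 11.2513  -7.5806 -32.6308] (318, 330) [  9.5534  -5.108  -29.913 ] (324, 330) [  9.3623  -3.1567 -29.6188] (330, 330) [  9.4543  -1.2008 -29.7808] (340, 330) [ 11.2031   1.9304 -32.62  ] (350, 330) [ 12.249    4.9712 -34.3262] (355, 330) [ 11.1869   6.685  -32.6272] 
(295, 340) [ 11.8098 -11.8293 -39.0043] (300, 340) [ 11.9139 -10.3157 -39.1729] (310, 340) [ 11.2434  -7.3697 -38.1708] (318, 340) [ 10.6265  -4.9708 -37.2468] (324, 340) [  6.0569  -3.1724 -30.2972] (330, 340) [  6.2622  -1.2134 -30.6229] (340, 340) [ 11.227    1.7067 -38.2057] (350, 340) [ 12.1556   4.6217 -39.6395] (355, 340) [ 11.9098   6.1451 -39.2751]
```

View pics/w1c.png

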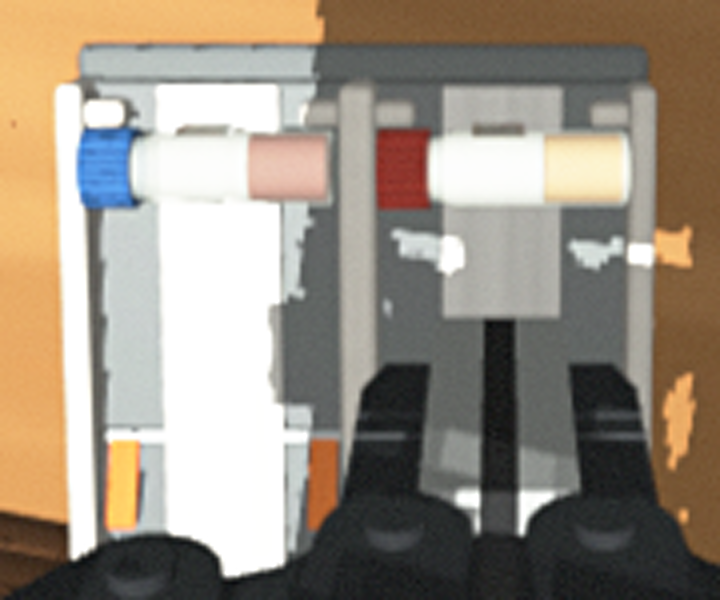

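```bash
python3 - <<'E'
from fit import *
d=np.load("w1.npz");T=d["T"];p={"fovy":d["k"][0],"cx":d["k"][1],"cy":d["k"][2],"depth":d["depth"]}
def inv(w):
    a=POSE[2];dx,dy=w[0]-POSE[0],w[1]-POSE[1];return np.array([np.cos(a)*dx+np.sin(a)*dy,-np.sin(a)*dx+np.cos(a)*dy,w[2]])
g=lambda cu,cv,z:inv(at_z(p,200+cu/4,205+cv/4,z,T))*1000
print("vial",g(503.5,167.5,.0304),"exp",lane2reader(.009,.034,.009)*1000)
print("blue",g(204,167.5,.0304))
print("wall outer",g(57,87,.028),g(657,87,.028),"deck front",g(80,50,.019),g(650,50,.019))
print("catch hinge line rails L/R lane?",g(105,437,.020+.078*.17-.003), "rail edge",g(443,250,.027),g(563,250,.027))
for uv in((503,135),(503,280),(220,280),(220,400),(60,200),(645,330),(357,300)):
    w=by_depth(p,200+uv[0]/4,205+uv[1]/4,T); print(uv,None if w is None else inv(w)*1000)
s=read_state();print(s["tool_pos"],s["time"])
t=tgt(POSE,(-.03,.034,0));print(t)
E
```

```text
vial [ 8.4519 33.3734 30.4   ] exp [ 7.3004 34.     30.4261]
blue [  8.4095 -36.723   30.4   ]
wall outer [-10.5257 -70.121   28.    ] [-10.4397  68.9478  28.    ] deck front [-17.0218 -66.6827  19.    ] [-16.9377  68.021   19.    ]
catch hinge line rails L/R lane? [ 79.3383 -65.608   30.26  ] rail edge [30.6584 18.8338 27.    ] [30.6755 47.7222 27.    ]
(503, 135) [-0.5519 33.2416 33.4986]
(503, 280) [38.3312 33.2803 27.3895]
(220, 280) [ 38.4485 -35.2923  27.0298]
(220, 400) [ 67.7908 -35.9294  32.7223]
(60, 200) [ 15.6194 -70.4036  32.7475]
(645, 330) [46.3201 66.8176 38.4827]
(357, 300) [39.0944 -1.1739 37.2881]
[0.4729 0.0895 0.2202] 4.5
[0.4736 0.0885 0.0148]
```

```bash
python3 - <<'E'
from fit import *
s=read_state()
plan(tgt(POSE,(-.022,.034,.06)),POSE[2],np.radians(10),s)
plan(tgt(POSE,(-.020,.034,.013)),POSE[2],np.radians(10),s)
E
```

```text
slide cm [ 0.2188 -0.1187 14.4928] rot [ 0.0009 -0.173   0.0041] deg 9.912398578019411
slide cm [-0.787  -0.1253 19.0883] rot [ 0.0009 -0.173   0.0041] deg 9.912398578019411
```

{"name": "play_rows", "arguments": {"slide": [[0.2, 0, 3], [0.2, -0.1, 6.5], [0.2, -0.1, 10], [0.2, -0.1, 13], [0.2, -0.1, 14.5], [0.2, -0.1, 14.5], [0.2, -0.1, 14.5]], "delta_rot": [[0, -0.05, 0], [0, -0.1, 0], [0, -0.15, 0], [0, -0.173, 0.004], [0, -0.173, 0.004], [0, -0.173, 0.004], [0, -0.173, 0.004]]}}

```text
time: 5.08
tool_pos: [0.4705, 0.0886, 0.0746]
tcp_rot: [-0.201, 2.963, 0.019]
wrist_force: [0.5, 0.6, 0.4]
width: 0.0
```

```bash
python3 - <<'E'
from fit import *
s=read_state()
plan(tgt(POSE,(-.020,.034,.013)),POSE[2],np.radians(10),s)
p=read_camera("wrist");save(p,"w2.png",(180,130,480,355),2.6)
p=read_camera("scene");save(p,"s2.png",(180,150,420,330),3.3)
print(s["wrist_force"],s["time"])
E
```

```text
slide cm [-0.277  -0.0541  4.6458] rot [ 0.001  -0.002   0.0005] deg 0.13083602967032368
[0.4545 0.6251 0.3606] 5.0833
```

View pics/w2.png

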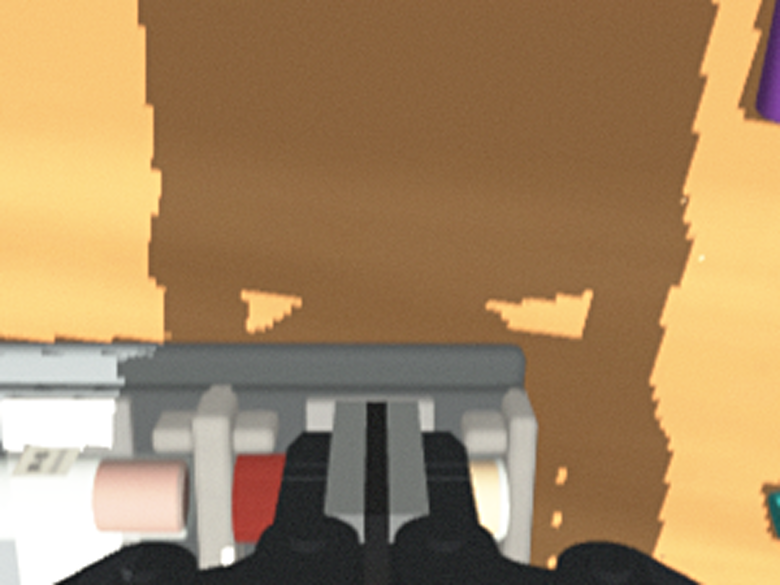

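View pics/s2.png

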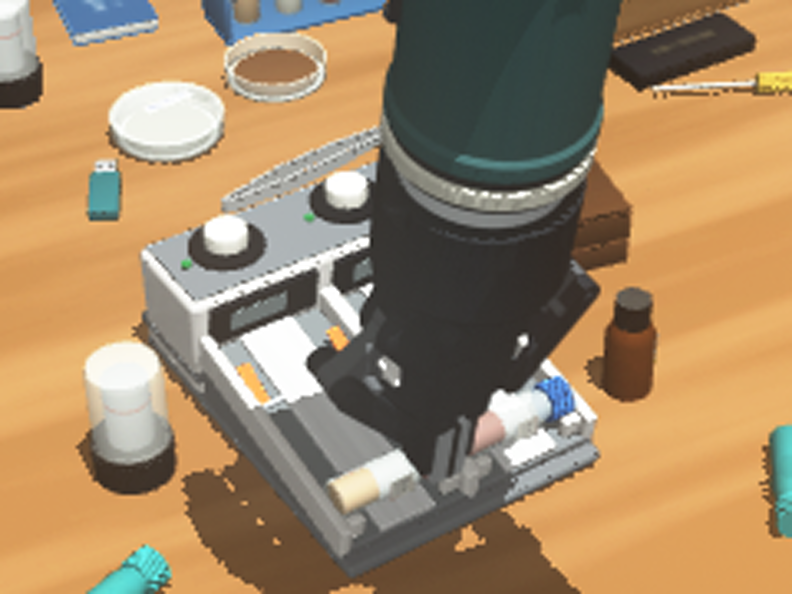

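The red vial lies at wrist crop ~(260–500, 500), with its cap at (260,498). The finger centre (375) matches the middle of the lug gap (371). The descent is clear.

{"name": "play_rows", "arguments": {"slide": [[-0.1, 0, 1.5], [-0.2, -0.1, 3], [-0.3, -0.1, 4.2], [-0.3, -0.1, 4.6], [-0.3, -0.1, 4.6], [-0.3, -0.1, 4.6]], "delta_rot": [[0, 0, 0], [0, 0, 0], [0, 0, 0], [0, 0, 0], [0, 0, 0], [0, 0, 0]]}}

```text
time: 5.68
tool_pos: [0.4854, 0.0896, 0.0336]
tcp_rot: [-0.201, 2.956, 0.019]
wrist_force: [-0.5, 0.6, 0.4]
width: 0.001
```

```bash
python3 - <<'E'
from fit import *
s=read_state()
plan(tgt(POSE,(-.020,.034,.013)),POSE[2],np.radians(10),s)
plan(tgt(POSE,(.0885,.034,.013)),POSE[2],np.radians(10),s)
p=read_camera("wrist");save(p,"w3.png",(180,130,480,355),2.6)
p=read_camera("scene");save(p,"s3.png",(180,190,380,340),3.9)
print(s["wrist_force"],s["time"])
E
```

```text
slide cm [0.4938 0.0555 0.3443] rot [0.001  0.0051 0.0004] deg 0.29781630569383327
slide cm [-10.356    0.0517   0.3996] rot [0.001  0.0051 0.0004] deg 0.29781630569383327
[-0.501   0.6499  0.3969] 5.6833
```

View pics/w3.png

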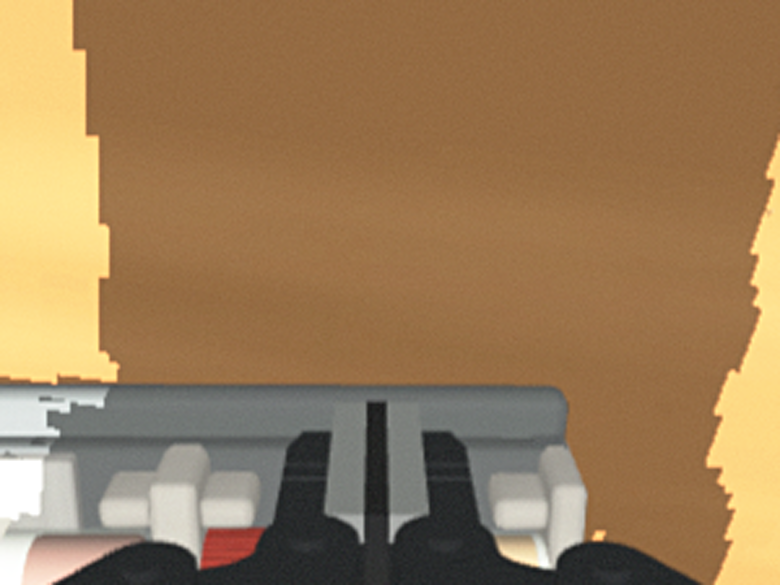

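View pics/s3.png

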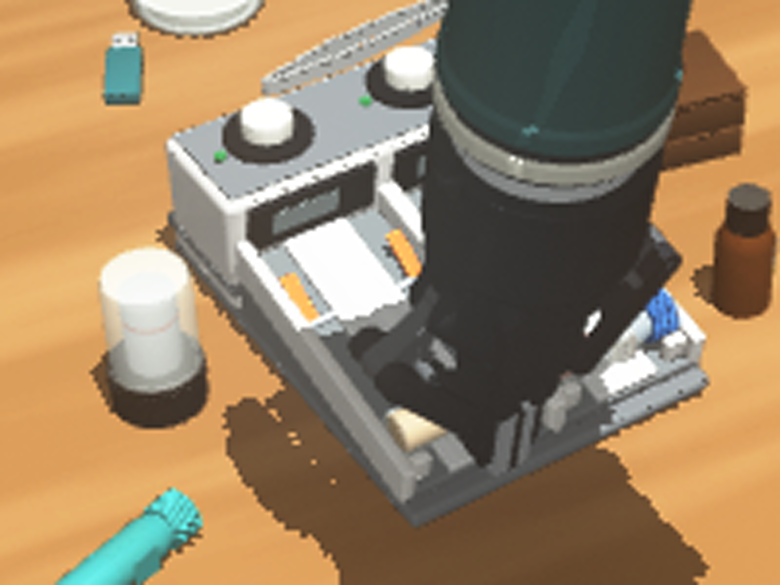

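```bash
python3 - <<'E'
from fit import *
for i in range(2):
    s=read_state()
    print(s["tool_pos"],s["time"],s["joint_vel"])
    plan(tgt(POSE,(-.020,.034,.013)),POSE[2],np.radians(10),s)
    p=read_camera("wrist")
E
```

```text
[0.4854 0.0896 0.0337] 5.7833 [ 0.0012 -0.0011  0.0049  0.0008 -0.0025 -0.    ]
slide cm [0.4897 0.055  0.3543] rot [0.001  0.0055 0.0003] deg 0.32233312060025643
[0.4852 0.0895 0.0336] 5.8333 [-0.0002  0.0025  0.006   0.0007 -0.0016  0.002 ]
slide cm [0.4733 0.0561 0.3471] rot [0.001  0.0054 0.0004] deg 0.3154413362967827
```

{"name": "play_rows", "arguments": {"slide": [[0.3, 0.05, 0.2], [0.4, 0.05, 0.35], [0.4, 0.05, 0.35], [0.4, 0.05, 0.35]], "delta_rot": [[0, 0, 0], [0, 0.005, 0], [0, 0.005, 0], [0, 0.005, 0]]}}

```text
time: 6.22
tool_pos: [0.4815, 0.0895, 0.0292]
tcp_rot: [-0.201, 2.961, 0.019]
wrist_force: [0.6, -0.7, 0.8]
width: 0.002
```

```bash
python3 - <<'E'
from fit import *
for i in range(1):
    s=read_state()
    print(s["tool_pos"],s["time"],s["joint_vel"],s["wrist_force"])
    plan(tgt(POSE,(-.020,.034,.013)),POSE[2],np.radians(10),s)
    plan(tgt(POSE,(.092,.034,.013)),POSE[2],np.radians(10),s)
E
```

```text
[0.4815 0.0895 0.0292] 6.2167 [ 0.0004  0.0012 -0.0048 -0.002  -0.0009  0.0024] [ 0.6166 -0.6819  0.8192]
slide cm [ 0.0298  0.0048 -0.023 ] rot [ 0.001  -0.0002  0.0004] deg 0.06029011432427954
slide cm [-11.1702   0.0006  -0.0247] rot [ 0.001  -0.0002  0.0004] deg 0.06029011432427954
```

{"name": "play_rows", "arguments": {"slide": [[-0.5, 0, 0], [-1, 0, 0], [-1.5, 0, 0], [-2.1, 0, 0], [-2.8, 0, 0], [-3.5, 0, 0], [-4.3, 0, 0], [-5.1, 0, 0], [-5.9, 0, 0], [-6.6, 0, 0], [-7.1, 0, 0], [-7.4, 0, 0]], "delta_rot": [[0, 0, 0], [0, 0, 0], [0, 0, 0], [0, 0, 0], [0, 0, 0], [0, 0, 0], [0, 0, 0], [0, 0, 0], [0, 0, 0], [0, 0, 0], [0, 0, 0], [0, 0, 0]]}}

```text
time: 7.22
tool_pos: [0.5548, 0.0995, 0.0423]
tcp_rot: [-0.201, 2.96, 0.019]
wrist_force: [-0.5, -1.0, 0.1]
width: -0.001
```

```bash
python3 - <<'E'
from fit import *
s=read_state()
print(s["tool_pos"],s["time"],s["wrist_force"])
plan(tgt(POSE,(.092,.034,.013)),POSE[2],np.radians(10),s)
p=read_camera("wrist");save(p,"w4.png",(180,130,480,355),2.6)
p=read_camera("scene");save(p,"s4.png",(180,190,380,340),3.9)
E
```

```text
[0.5548 0.0995 0.0423] 7.2167 [-0.5082 -0.9546  0.1248]
slide cm [-3.6576  0.0001 -0.0135] rot [0.001  0.0005 0.0004] deg 0.06528056451315319
```

View pics/w4.png

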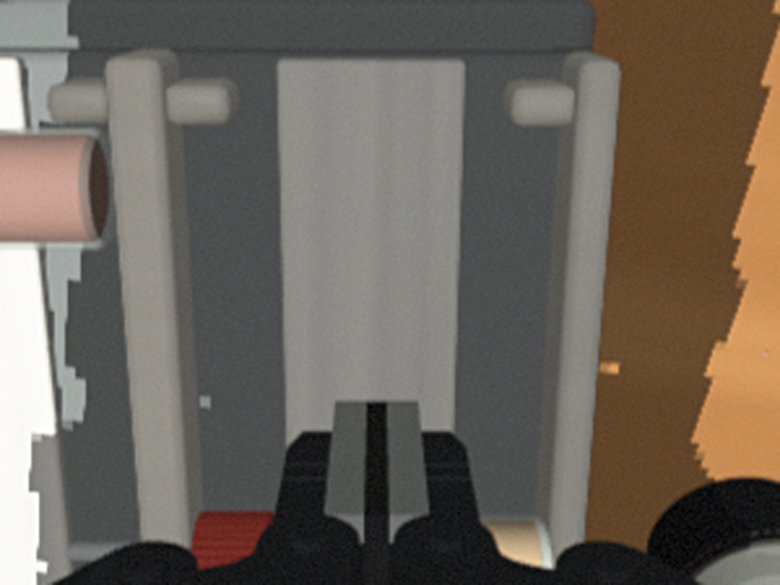

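View pics/s4.png

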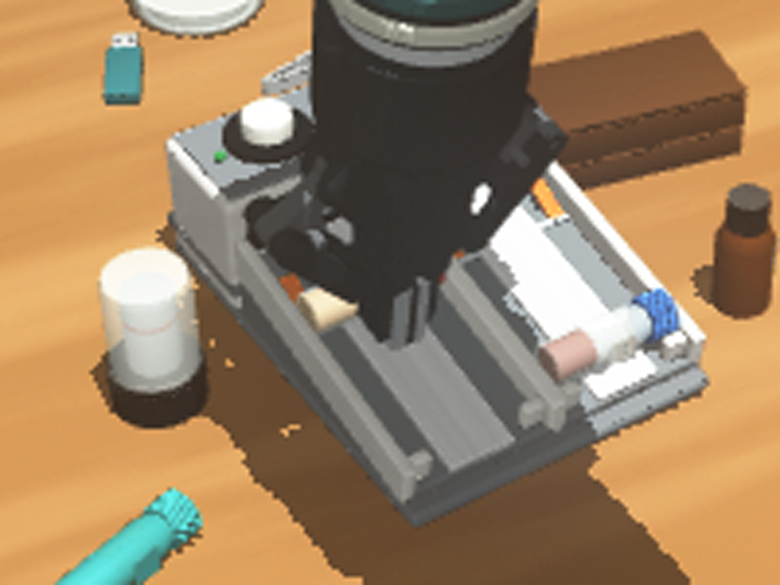

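The vial is ahead of the fingertip and square in its lane (cap at wrist crop (233,540), bottom at (520,545)). Now I push it on over the catch.

{"name": "play_rows", "arguments": {"slide": [[-0.5, 0, 0], [-1, 0, 0], [-1.5, 0, 0], [-2, 0, 0], [-2.4, 0, 0], [-2.8, 0, 0], [-3.1, 0, 0], [-3.3, 0, 0], [-3.5, 0, 0], [-3.6, 0, 0]], "delta_rot": [[0, 0, 0], [0, 0, 0], [0, 0, 0], [0, 0, 0], [0, 0, 0], [0, 0, 0], [0, 0, 0], [0, 0, 0], [0, 0, 0], [0, 0, 0]]}}

```text
time: 8.15
tool_pos: [0.5897, 0.1043, 0.0484]
tcp_rot: [-0.201, 2.96, 0.019]
wrist_force: [0.7, -0.3, -0.5]
width: 0.0
```

```bash
python3 - <<'E'
from fit import *
s=read_state()
print(s["tool_pos"],s["time"],s["wrist_force"])
plan(tgt(POSE,(.092,.034,.013)),POSE[2],np.radians(10),s)
p=read_camera("scene");save(p,"s5.png",(180,170,380,320),3.9)
p=read_camera("wrist");save(p,"w5.png",(180,180,480,405),2.6)
E
```

```text
[0.5897 0.1043 0.0484] 8.15 [ 0.6543 -0.2925 -0.4859]
slide cm [-0.0845 -0.0003 -0.0256] rot [0.001  0.0002 0.0004] deg 0.06212615890878287
```

View pics/s5.png

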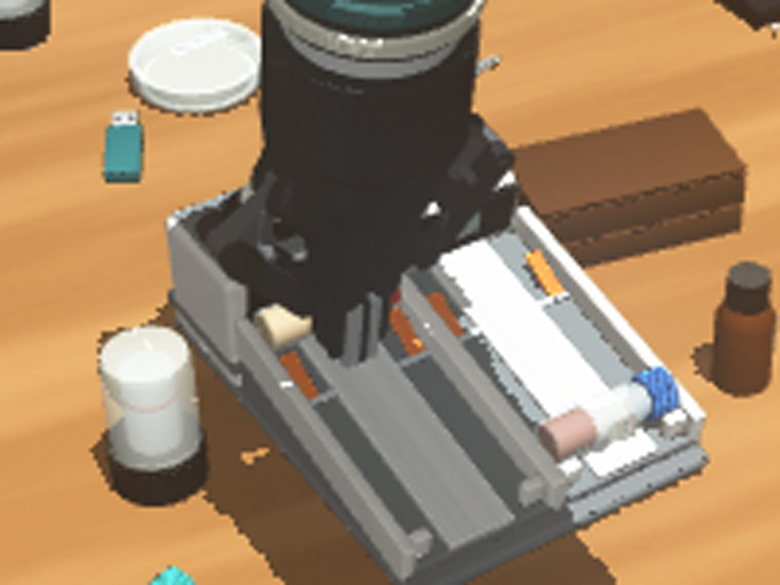

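View pics/w5.png

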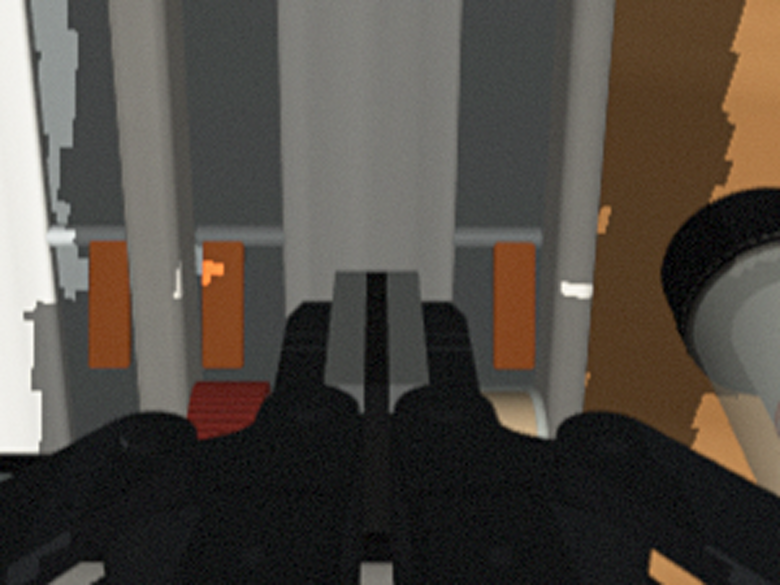

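Both prongs (wrist crop 203–243 and 495–535, rows 242–367) show at full raised length behind the vial. I press it gently to the stop, then back off.

{"name": "play_rows", "arguments": {"slide": [[-0.1, 0, 0], [-0.2, 0, 0], [-0.25, 0, 0], [-0.1, 0, 0], [0.3, 0, 0], [0.8, 0, 0], [1.5, 0, 0], [2.2, 0, 0], [2.5, 0, -0.5], [2.5, 0, -2.5], [2.5, 0, -5], [2.5, 0, -7.5]], "delta_rot": [[0, 0, 0], [0, 0, 0], [0, 0, 0], [0, 0, 0], [0, 0, 0], [0, 0, 0], [0, 0, 0], [0, 0, 0], [0, 0, 0], [0, 0, 0], [0, 0, 0], [0, 0, 0]]}}

```text
time: 9.25
tool_pos: [0.551, 0.0989, 0.1181]
tcp_rot: [-0.201, 2.962, 0.019]
wrist_force: [0.6, -0.3, -0.8]
width: 0.002
```

```bash
python3 - <<'E'
from fit import *
s=read_state();p=read_camera("wrist");T=toolT(s)@p["hand_eye"];save(p,"w6.png",(180,180,480,405),2.6)
np.savez("w6.npz",img=p["image"],depth=p["depth"],T=T,k=[p["fovy"],p["cx"],p["cy"]])
p=read_camera("scene");save(p,"s6.png",(180,170,380,320),3.9)
print(s["tool_pos"],s["time"],s["wrist_force"])
E
```

```text
[0.551  0.0989 0.1181] 9.25 [ 0.6362 -0.29   -0.7613]
```

View pics/s6.png

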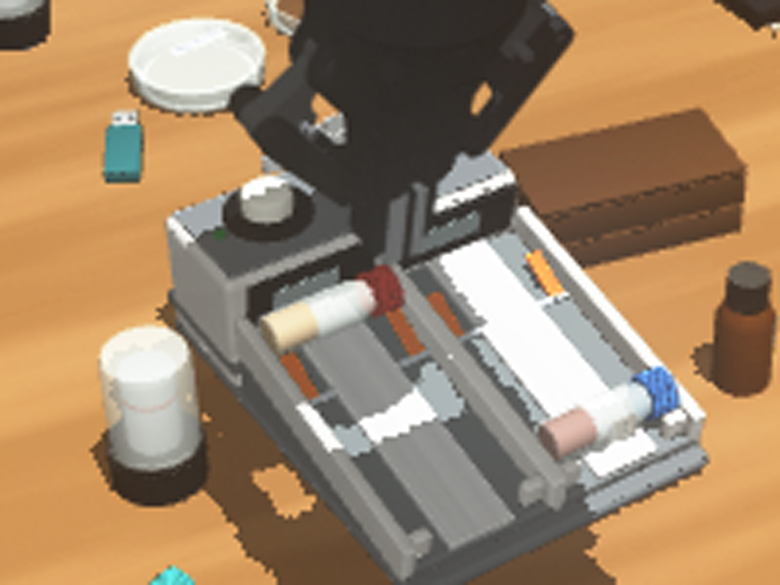

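View pics/w6.png

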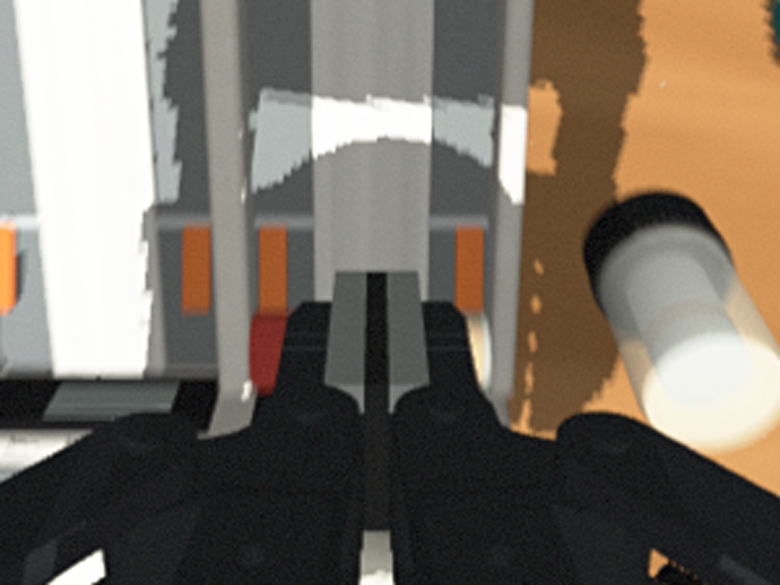

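The red vial lies square between the stop and the raised prongs (scene crop (262–400, 310), prongs at (295,372) and (405,330)). Next I locate the left key.

```bash
python3 - <<'E'
from fit import *
p=read_camera("top");save(p,"t6.png",(260,160,380,260),6)
q=read_camera("scene")
for (u,v) in ((294.3,186.3),(332,183)): print("top",at_z(p,u,v,.078))
for (u,v) in ((248.3,218.7),(285.3,206.1)): print("scene",at_z(q,u,v,.078),by_depth(q,u,v))
for x in(.148,.152): print(x,world(POSE,np.array([x,.034,.078])),world(POSE,np.array([x,-.034,.078])))
E
```

```text
top [0.6532 0.1099 0.078 ]
top [0.6595 0.0425 0.078 ]
scene [0.6547 0.1108 0.078 ] [0.6543 0.1109 0.0783]
scene [0.6607 0.0441 0.078 ] [0.525  0.1017 0.1834]
0.148 [0.6496 0.1124 0.078 ] [0.6587 0.045  0.078 ]
0.152 [0.6535 0.113  0.078 ] [0.6627 0.0456 0.078 ]
```

View pics/t6.png

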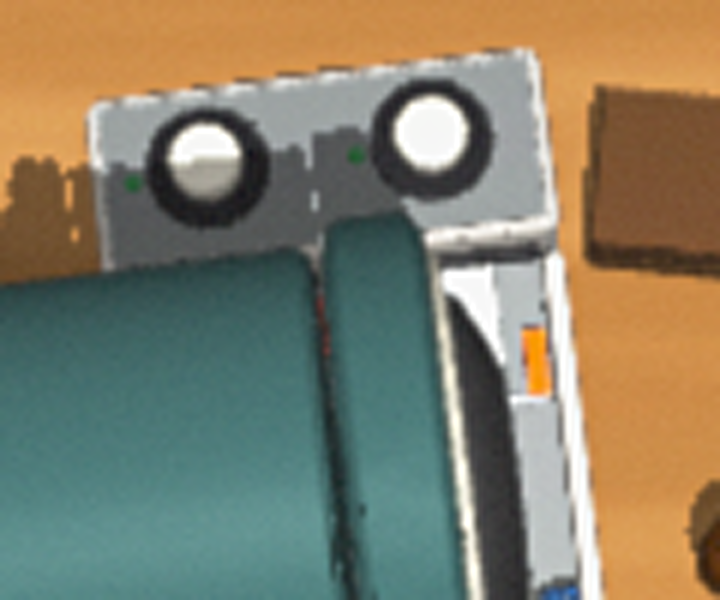

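```bash
python3 - <<'E'
from fit import *
plan([.6535,.1108,.108],POSE[2],0)
E
```

```text
slide cm [-9.7734 -0.2127  2.8951] rot [0.0009 0.1777 0.0005] deg 10.180566165672339
```

{"name": "play_rows", "arguments": {"slide": [[-1.5, 0, 0], [-3, 0, 0], [-4.5, -0.1, 0], [-6, -0.2, 0.5], [-7.5, -0.2, 1], [-8.8, -0.2, 1.8], [-9.6, -0.2, 2.5], [-9.8, -0.2, 2.8], [-9.8, -0.2, 2.9], [-9.8, -0.2, 2.9]], "delta_rot": [[0, 0, 0], [0, 0.03, 0], [0, 0.06, 0], [0, 0.1, 0], [0, 0.13, 0], [0, 0.16, 0], [0, 0.178, 0], [0, 0.178, 0], [0, 0.178, 0], [0, 0.178, 0]]}}

```text
time: 10.28
tool_pos: [0.652, 0.1107, 0.106]
tcp_rot: [0.213, -3.131, -0.001]
wrist_force: [0.6, -0.2, 0.3]
width: 0.001
```

```bash
python3 - <<'E'
from fit import *
s=read_state();print(s["time"],s["tool_pos"],s["wrist_force"])
plan([.6535,.1108,.089],POSE[2],0,s)
plan([.6535,.1108,.080],POSE[2],0,s)
p=read_camera("scene");save(p,"s7.png",(180,150,380,300),3.9)
p=read_camera("wrist");save(p,"w7.png",(180,180,480,405),2.6)
E
```

```text
10.2833 [0.652  0.1107 0.106 ] [ 0.5788 -0.1904  0.2944]
slide cm [-0.1509 -0.0162  1.7034] rot [ 0.0009 -0.0037  0.0006] deg 0.22077654905551866
slide cm [-0.1543 -0.017   2.6034] rot [ 0.0009 -0.0037  0.0006] deg 0.22077654905551866
```

View pics/s7.png

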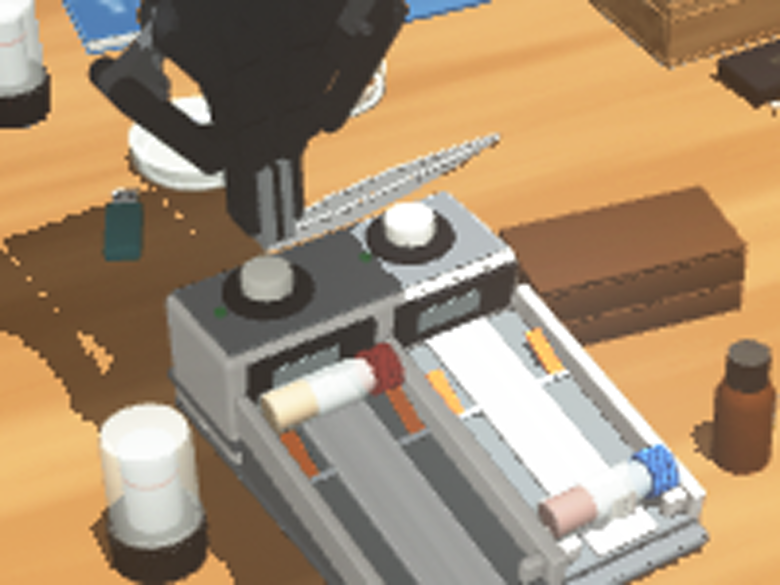

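View pics/w7.png

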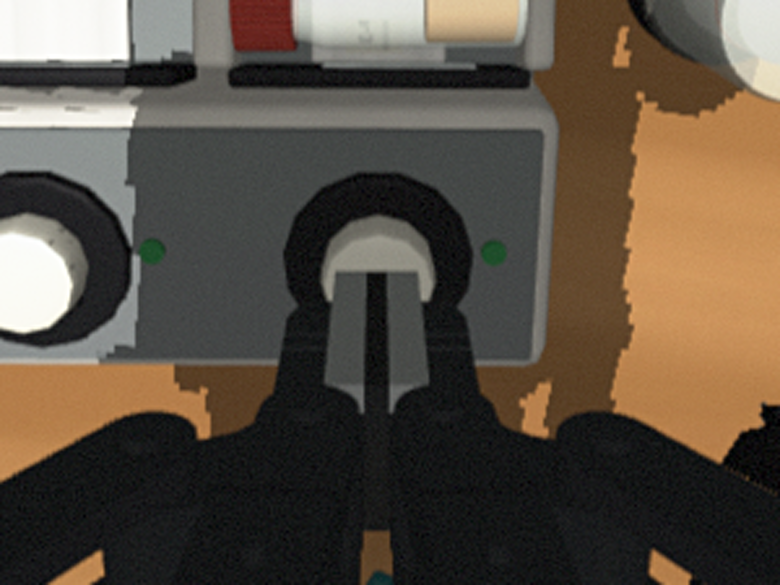

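The left key (wrist crop (378,265)) is in line with the fingertips, and the vial sits at the stop. Pressing.

{"name": "play_rows", "arguments": {"slide": [[-0.1, 0, 0.6], [-0.15, 0, 1.2], [-0.15, 0, 1.7], [-0.15, 0, 2.1], [-0.15, 0, 2.4], [-0.15, 0, 2.6], [-0.15, 0, 2.6], [-0.15, 0, 2.6]], "delta_rot": [[0, 0, 0], [0, 0, 0], [0, 0, 0], [0, 0, 0], [0, 0, 0], [0, 0, 0], [0, 0, 0], [0, 0, 0]]}}

```text
time: 11.05
tool_pos: [0.6534, 0.111, 0.0816]
tcp_rot: [0.213, -3.132, -0.001]
wrist_force: [-3.5, -0.4, 4.4]
width: 0.005
```

```bash
python3 - <<'E'
from fit import *
s=read_state();print(s["time"],s["tool_pos"],s["wrist_force"])
p=read_camera("scene");save(p,"s8.png",(180,150,380,300),3.9)
print(read_state()["wrist_force"],read_state()["tool_pos"])
E
```

```text
11.05 [0.6534 0.111  0.0816] [-3.4559 -0.3722  4.3564]
[-3.0282 -0.5794  3.9553] [0.6535 0.111  0.0816]
```

View pics/s8.png

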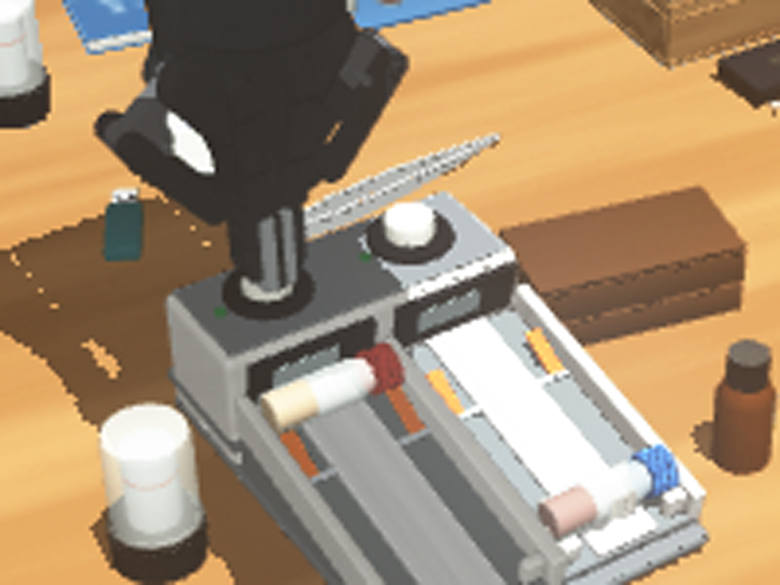

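The key is down about 4.4 mm at 4 N. I go a little deeper to bottom it out, then release and rise clear.

{"name": "play_rows", "arguments": {"slide": [[0, 0, 0.15], [0, 0, 0.25], [0, 0, 0.25], [0, 0, 0.25]], "delta_rot": [[0, 0, 0], [0, 0, 0], [0, 0, 0], [0, 0, 0]]}}

```text
time: 11.43
tool_pos: [0.6537, 0.111, 0.0809]
tcp_rot: [0.213, -3.132, -0.001]
wrist_force: [-5.5, -1.2, 10.9]
width: 0.0
```

{"name": "play_rows", "arguments": {"slide": [[0, 0, -0.4], [0, 0, -1], [0, 0, -2], [0, 0, -4], [0, 0, -6.5], [0, 0, -9], [0, 0, -10], [0, 0, -10], [0, 0, -10]], "delta_rot": [[0, 0, 0], [0, 0, 0], [0, 0, 0], [0, 0, 0], [0, 0, 0], [0, 0, 0], [0, 0, 0], [0, 0, 0], [0, 0, 0]]}}

```text
time: 12.18
tool_pos: [0.6544, 0.111, 0.1814]
tcp_rot: [0.213, -3.134, -0.001]
wrist_force: [0.5, 0.9, 0.1]
width: -0.003
```

```bash
python3 - <<'E'
from fit import *
s=read_state();print(s["time"],s["tool_pos"],s["wrist_force"])
p=read_camera("scene");save(p,"s9.png",(180,150,380,300),3.9)
print("key z",by_depth(p,248.3,218.7), "vial scene", [ (r["at"],by_depth(p,*r["at"])) for r in landmark_of("red_vial_center",p)])
print(tgt(POSE,(.1075,.034,.009)))
p=read_camera("wrist");save(p,"w9.png",(180,80,480,305),2.6)
E
```

```text
12.1833 [0.6544 0.111  0.1814] [0.4805 0.9257 0.1315]
key z [0.6541 0.111  0.0785] vial scene [([215.1, 329.2], array([0.5108, 0.2209, 0.0161])), ([288.5, 380.1], array([0.384 , 0.1647, 0.0171])), ([418.1, 298.3], array([ 0.4364, -0.0733,  0.0154])), ([261.6, 246.5], array([0.6075, 0.1087, 0.0552]))]
[0.6063 0.1065 0.0475]
```

View pics/s9.png

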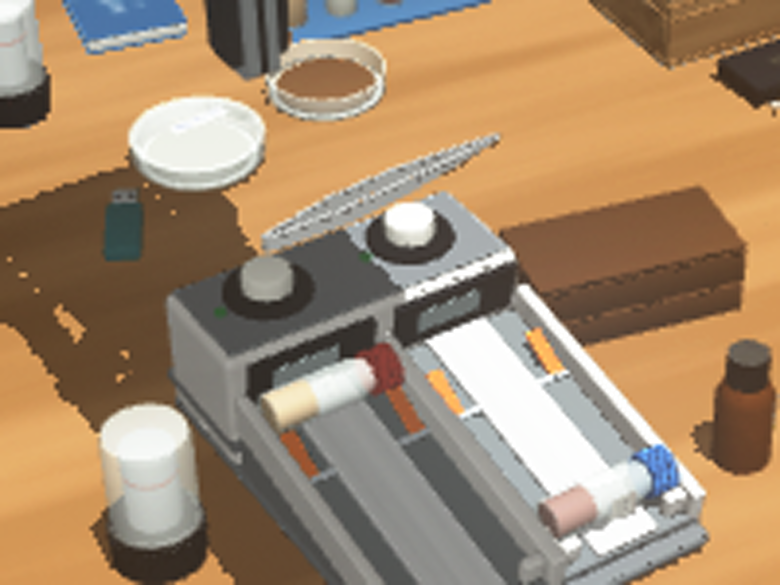

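View pics/w9.png

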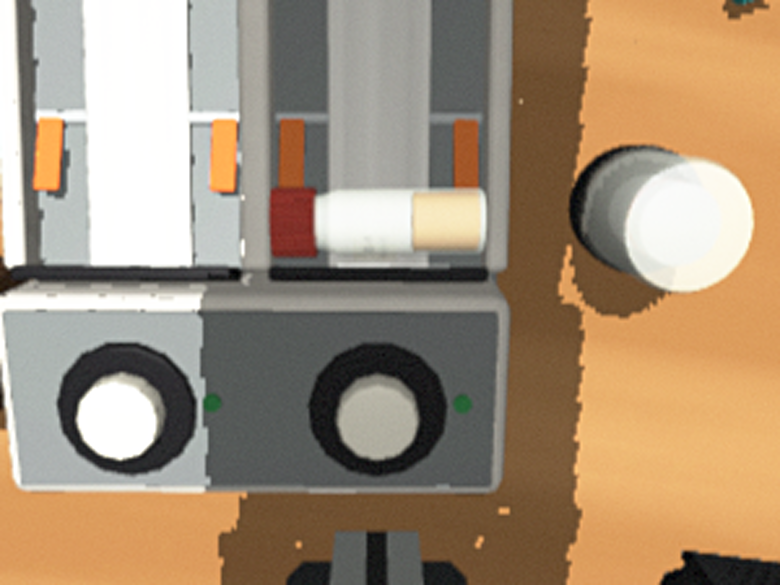

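The vial lies square against the stop (wrist crop 270–487, row 222), with both prongs raised behind it. Both keys are up, and the blue vial and the things round the reader stand where they were. Handing in.

```bash
python3 -c "
from workcell import *
print(read_state()['time']);print(finish_job())"
```

```text
12.3333
the job is handed in; nothing more can be done
None
```

I rolled the red-capped vial up the left lane with the closed fingertips, past the catch to the stop. I then backed off, pressed the left white key until it bottomed out, and let it come up again. The job was handed in at 12.3 s; it reports no verdict.

- **Vial:** the last pictures show it square at the stop with both orange prongs raised behind it. The network's estimate of its centre, (0.6075, 0.1087), is about 2.5 mm from the position I expected, (0.6063, 0.1065).
- **Key:** at full press the wrist force was 10.9 N up, with the fingertip about 5 mm below the key's rest height. Afterwards the depth image put the key top at 78.5 mm, so it is up again. The right key also looks up.
- **Other things:** the blue vial, canister, brown bottle and wooden case look unmoved by eye. I did not measure them again. The arm was clear, about 10 cm above the head.
- **Disagreements:** the network's first answers for the red vial were often the turquoise or purple look-alikes, so I rejected those by looking at the pictures. On the first descent the arm stopped about 5 mm off along the lane and 3.5 mm high; I corrected this before pushing.

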